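Find the stamped parts crate and push it to the dispatch rail

ROBOT

A 6-joint arm with a two-finger parallel gripper is mounted at the origin on a cart in front of the work surface, level with it; the furniture and walls round the work are solid. World frame = base frame: x ahead of the robot, y to its left, z up, the work surface at z = 0. Lengths are in m, angles in rad, forces in N, time in s.
With the tool pointing down it reaches from about 0.35 to 0.85 m from the base axis. Payload 8.1 kg.
Tool frame: the origin (TCP) lies between the finger pads; the fingertips stand 11 mm ahead of it and the grasp point (between the pads) lies 8 mm behind it (tips_ahead is the z of the fingertips in the tool frame, in m); z points along the fingers, y is the line along which they close (so a half turn about z gives the same grasp; the last joint's range is limited). The gripper opens to 93 mm and grips with 3 to 60 N. Pads are 15 mm wide; open, the fingers measure 128 mm over their backs; the gripper's body (75 mm by 188 mm) begins 65 mm behind the grasp point.
Start: joints at [-1.325, 0.13, 1.488, -0, 1.523, -0.085], TCP at [0.195, -0.567, 0.23] pointing down, gripper open.
Joint ranges: [-2.96, 2.96], [-0.89, 2.26], [0.02, 2.5], [-1.34, 4.48], [0, 2.73], [-2.66, 2.66]. Speed limits (rad/s): [2.39, 2.39, 2.79, 3.14, 3.14, 3.14].

INTERFACE

Orientations are given as a rotation vector (axis times angle).
In Python, from plant import read_state, read_camera, close_job, tips_ahead gives the robot as it stands. The module is installed in compiled form; this text tells all that it offers.
- The arm moves only by the tool move_arm, never from a script. Its argument "plan" is a list of rows, each a list of 7 numbers: the turn, a rotation vector about the tool's x, y, z in units of 6 degrees (1.0 is 6 degrees), then the shift along the tool's x, y, z in units of 25 mm (1.0 is 25 mm), then the finger opening in mm, from 0 to 93. A call has exactly 10 rows; each row shifts and turns the commanded pose from where the row before left it, along the tool's axes as they then stand; what a row does not reach is not made up. A row lasts 1/10 s, in which the tool goes at most 50 mm and 8.59 degrees, less where a joint would pass 70% of its speed; a pose out of reach is approached as far as the arm can. A call is refused whole if a number of a shift passes 1 or a number of a turn 1, either way. A call with a gripper value outside its range is refused whole. The fingers move at their own pace and stop on an object; "force" is the grip in N (left out, the last holds). Time passes only in rows, so rows that do not move let the fingers close, or fill a call up. It gives the time, the measured TCP pose, the force, the opening and the grip force at its end, in the units of the state.
- read_state(): the state, without advancing time (a new reading comes with each control period).
- read_camera(name): name is "scene" or "top"; returns a dict with "frame" (400x640x3 uint8, red, green, blue), "z_map" (400x640 float32, m along the optical axis (not along the pixel's ray), 0 where there is no reading), "fx", "fy", "cx", "cy" (pixels), "distortion" ([k1, k2, p1, p2, k3] as OpenCV has them; the pictures are not rectified), "rvec" (rotation vector, rad) and "tvec" (3), from world to camera coordinates, as OpenCV has them. Camera axes: x right, y down, z forward; pixel columns grow to the right and rows downward; lengths in m; the calibration is good to about 2 mm. A picture is of the moment at which its call begins.
- close_job(): hands the job in; it is judged then, once.
The state is a dict: "t": time; "q": joint angles; "dq": joint speeds; "joint_torque": joint torques, N m; "tool_pos": TCP position; "orientation": TCP orientation; "force": force on the tool from outside, world axes, zero at the start; "wrist_torque": the same for the moment, N m; "opening": finger opening in m; "gripper_force": force on a finger pad.
Only numpy, scipy, OpenCV 4.12 (cv2) and the standard library are available. Lean on these libraries where they do the work, as an engineer would, in place of code of your own. Each camera call takes 0.05 s, during which the arm holds its last target. There are 200 camera calls.

TASK

One of the two upright grey parts crates has a ring-shaped stamp on its underside. Tip both of them away from you on to their backs, so that their undersides face you, and only then push the stamped one along the table, as it lies, until its open mouth is up against the long dispatch rail; leave the other lying short of the rail. Only push with the fingers: do not lift or carry a crate, and do not disturb the small things standing around.

Things in the scene. Friction and masses are not known exactly. Their poses are not given: they have to be found in the camera images.
- crate_a: Empty grey plastic parts crate, open top, 76 mm deep (its x), 100 mm wide (y), 112 mm high (z), walls 5 mm, about 0.25 kg, loose. Origin: centre of the underside. Starts upright, x within 0.25 rad of straight ahead. It has the stamp: a black ring, 49 mm across, with a bar, on its underside. Upright it looks like crate_b; either may be the left one.
- crate_b: Empty grey plastic parts crate, open top, 76 mm deep (its x), 100 mm wide (y), 112 mm high (z), walls 5 mm, about 0.25 kg, loose. Origin: centre of the underside. Starts upright, x within 0.25 rad of straight ahead. Same as crate_a, but its underside is plain.
- crate_a_mouth (a point): Centre of the open mouth of crate_a, level with its rim: 112 mm along the crate's z from its origin. On its back the crate's z points away from the robot, its x down, its underside stands upright facing the robot, and it is 76 mm high.
- crate_b_mouth (a point): Centre of the open mouth of crate_b, level with its rim: 112 mm along the crate's z from its origin. On its back the crate's z points away from the robot, its x down, its underside stands upright facing the robot, and it is 76 mm high.
- crate_a_center (a point): Middle of crate_a, half-way up. Pushed near the top of its near side (75 mm up or more) the crate tips about its far bottom edge, and past about 40 degrees it falls on by itself on to its back; pushed at a third of its height or lower, or as it lies, it slides.
- crate_b_center (a point): Middle of crate_b, half-way up. Pushed near the top of its near side (75 mm up or more) the crate tips about its far bottom edge, and past about 40 degrees it falls on by itself on to its back; pushed at a third of its height or lower, or as it lies, it slides.
- rail: The dispatch rail: a straight aluminium bar fixed to the table beyond the crates, 600 mm long (its y, across the robot's front), 16 mm thick (its x, pointing away from the robot), 30 mm high. Origin: centre of its underside; the face towards the robot is 8 mm nearer than the origin.
- bottle_1_center (a point): A bystander, to be left alone: small dropper bottle with a black cap, 29 mm across, 75 mm high, standing between the two crates. The point is its middle, half-way up.
- nozzle_tin_center (a point): A bystander, to be left alone: round white tin, 66 mm across, 24 mm high, left of the crates. The point is its middle, half-way up.
- bottle_3_center (a point): A bystander, to be left alone: small tan bottle with a black cap, 33 mm across, 60 mm high, left of the crates. The point is its middle, half-way up.
- stepper_motor_center (a point): A bystander, to be left alone: small motor, 48x42x61 mm, standing right of the crates. The point is its middle, half-way up.
- parts_cup_center (a point): A bystander, to be left alone: small white square cup, 66x66x34 mm, right of the crates. The point is its middle, half-way up.
Mind the look-alikes: they are no part of the job. Leave any blue or orange look-alike of the crate_a alone.

How it is judged:
On the way, in this order (a step that is already met when the one before it is completed fails the run):
1. both crates lie on their backs, undersides towards the robot (angle between each of crate_a, crate_b's own x axis and vertical above 2.8 rad), for 0.2 s.
2. the stamped crate, lying on its back, has been pushed up to the rail (angle between crate_a's own x axis and vertical above 2.8 rad and x of crate_a_mouth in the frame of rail above -0.028 m), for 0.2 s.
At the end, for the whole second after the job is handed in: The stamped crate (crate_a) lies on its back, the centre of its mouth within 20 mm of the rail's near face; crate_b lies on its back with its mouth more than 20 mm short of the rail; both are at rest (on the back: within 0.34 rad) (all of step 2 and angle between crate_b's own x axis and vertical above 2.8 rad and not (x of crate_b_mouth in the frame of rail above -0.028 m) and linear speed of each of crate_a, crate_b below 0.02 m/s and angular speed of each of crate_a, crate_b below 0.2 rad/s); the robot touches nothing.
It fails at once if a crate is lifted off the table (its middle rises above 90 mm; tipping takes it to 68 mm) (height (world z) of any of crate_a_center, crate_b_center above 0.09 m).
It fails at once if a bystander is moved more than 20 mm (distance of any of bottle_1_center, nozzle_tin_center, bottle_3_center, stepper_motor_center, parts_cup_center from where it was at the start of the episode above 0.02 m).
It also fails if it takes over 54 s, if anything falls off the work surface, if the arm or the gripper's body presses on something with over 40 N, if the wrist force passes 120 N, or if a joint passes its speed limit or range.

## Working session

There is one attempt and no reset: what is moved stays moved. The work goes in short steps, Python scripts to look and compute and a tool call to move; the robot and the scene stay as the last step left them, time stands still between calls to the robot, and variables do not carry over. Pictures are saved under pics/ and viewed, at most 10 in all, crops included, and the job is handed in when it is done.

Besides the shell and the picture viewer there is one more tool, called after "Call:" by a JSON object that holds its "name" and its "arguments". move_arm: Moves the arm, as the interface text tells. Its arguments: {"type":"object","properties":{"plan":{"type":"array","items":{"type":"array","items":{"type":"number"}}},"force":{"type":"number"}},"required":["plan"]}

```bash
mkdir -p pics; cat > h.py <<'E'
import numpy as np, cv2
from plant import read_state, read_camera, close_job, tips_ahead
def snap(name,out):
    c=read_camera(name); cv2.imwrite(out,c["frame"][:,:,::-1]); np.savez(''+name+'.npz',**{k:np.array(v) for k,v in c.items()}); return c
def cloud(c):
    h,w=c["z_map"].shape
    K=np.array([[c["fx"],0,c["cx"]],[0,c["fy"],c["cy"]],[0,0,1.]])
    u,v=np.meshgrid(np.arange(w),np.arange(h))
    p=cv2.undistortPoints(np.stack([u,v],-1).reshape(-1,1,2).astype(np.float64),K,np.array(c["distortion"],float)).reshape(h,w,2)
    z=c["z_map"].astype(float)
    P=np.dstack([p[...,0]*z,p[...,1]*z,z])
    R=cv2.Rodrigues(np.array(c["rvec"],float))[0]
    W=(P-np.array(c["tvec"],float).reshape(3))@R
    W[z==0]=np.nan
    return W
E
python3 - <<'E'
from h import *
for n in("scene","top"):
    c=snap(n,f"pics/{n}0.png"); R=cv2.Rodrigues(np.array(c["rvec"],float))[0]
    print(n,-R.T@np.array(c["tvec"],float).reshape(3),R[2])
s=read_state(); print(s["t"],s["tool_pos"],s["orientation"],s["opening"],s["force"],tips_ahead)
E
```

```text
scene [-0.09987877  0.75925635  0.78496865] [ 0.54163906 -0.63010785 -0.55640923]
top [ 0.49169983 -0.00191032  1.38976249] [ 0.04624663 -0.00306775 -0.99892534]
0.1 [ 0.19477221 -0.56698774  0.22867843] [-3.09706763e+00 -5.17003429e-01  2.31729954e-04] 0.09310457198591555 [ 0.03549408 -0.27697943 -0.23985125] 0.011
```

View pics/top0.png

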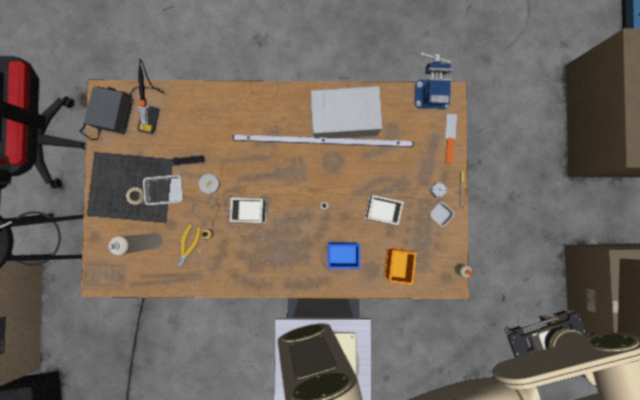

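View pics/scene0.png

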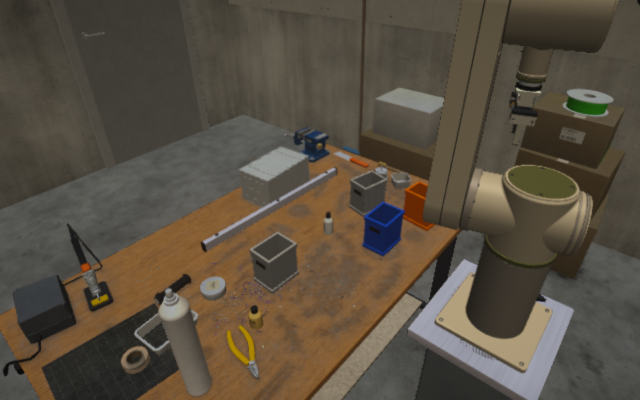

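The top view shows the grey crates at (247,210) and (384,210) and the rail from (234,137) to (412,144). The blue and orange look-alikes are at (344,255) and (401,266), nearer the robot. Bottle 1 is at (324,205), with the tin and tan bottle on the left and the motor and cup on the right.

```bash
python3 - <<'E'
from h import *
c=np.load('top.npz'); W=cloud(c)
def box(n,u0,v0,u1,v1,z0,z1):
    p=W[v0:v1,u0:u1].reshape(-1,3); p=p[(p[:,2]>z0)&(p[:,2]<z1)]
    (cx,cy),(w,h),a=cv2.minAreaRect(p[:,:2].astype(np.float32)); print(n,len(p),"c",round(cx,3),round(cy,3),"size",round(w,3),round(h,3),"a",round(a,1),"zmax",p[:,2].max().round(3)); print('  ',cv2.boxPoints(((cx,cy),(w,h),a)).round(3).tolist())
box('L',220,185,275,235,.09,.13)
box('R',355,185,412,235,.09,.13)
box('blue',322,235,366,275,.05,.14)
box('orange',380,240,422,290,.05,.14)
box('rail',228,130,418,150,.02,.04)
box('b1',314,195,334,215,.03,.1)
box('tin',194,170,222,196,.012,.05)
box('b3',198,224,216,243,.03,.1)
box('motor',428,178,450,200,.02,.1)
box('cup',428,200,456,228,.015,.1)
box('bigbox',305,80,390,140,.05,.3)
E
```

```text
L 266 c 0.513 0.241 size 0.104 0.076 a 89.0 zmax 0.121
   [[0.4740000069141388, 0.1899999976158142], [0.550000011920929, 0.1889999955892563], [0.5509999990463257, 0.2919999957084656], [0.47600001096725464, 0.2939999997615814]]
R 259 c 0.515 -0.195 size 0.1 0.076 a 77.9 zmax 0.118
   [[0.46799999475479126, -0.23600000143051147], [0.5419999957084656, -0.25200000405311584], [0.5630000233650208, -0.15399999916553497], [0.48899999260902405, -0.1379999965429306]]
blue 334 c 0.371 -0.067 size 0.075 0.097 a 0.3 zmax 0.118
   [[0.33399999141693115, -0.01899999938905239], [0.33399999141693115, -0.11599999666213989], [0.4090000092983246, -0.11599999666213989], [0.40799999237060547, -0.01899999938905239]]
orange 460 c 0.338 -0.248 size 0.076 0.1 a 83.7 zmax 0.118
   [[0.2840000092983246, -0.2800000011920929], [0.382999986410141, -0.29100000858306885], [0.3919999897480011, -0.2150000035762787], [0.2919999957084656, -0.20399999618530273]]
rail 1006 c 0.758 0.003 size 0.607 0.037 a 88.2 zmax 0.04
   [[0.7300000190734863, -0.30000001192092896], [0.7670000195503235, -0.3009999990463257], [0.786000013
[... 780 characters left out ...]
 c 0.584 -0.384 size 0.043 0.044 a 44.1 zmax 0.062
   [[0.5540000200271606, -0.382999986410141], [0.5839999914169312, -0.414000004529953], [0.6150000095367432, -0.38499999046325684], [0.5839999914169312, -0.3529999852180481]]
cup 126 c 0.504 -0.394 size 0.068 0.066 a 49.4 zmax 0.042
   [[0.4569999873638153, -0.39899998903274536], [0.5070000290870667, -0.4410000145435333], [0.5509999990463257, -0.38999998569488525], [0.5009999871253967, -0.34700000286102295]]
bigbox 3191 c 0.842 -0.07 size 0.162 0.217 a 3.8 zmax 0.126
   [[0.7540000081062317, 0.032999999821186066], [0.7680000066757202, -0.18400000035762787], [0.9300000071525574, -0.17299999296665192], [0.9160000085830688, 0.0430000014603138]]
```

Call:
{"name": "move_arm", "arguments": {"plan": [[0,0,0,0.72,-0.57,0,40],[0,0,0,0.72,-0.57,0,40],[0,0,0,0.72,-0.57,0,40],[0,0,0,0.72,-0.57,0,40],[0,0,0,0.72,-0.57,0,40],[0,0,0,0.72,-0.57,0,40],[0,0,0,0.72,-0.57,0,40],[0,0,0,0.72,-0.57,0,40],[0,0,0,0.72,-0.57,0,40],[0,0,0,0.72,-0.57,0,40]]}}

```text
t: 1.1
tool_pos: [0.3191, -0.3732, 0.2292]
orientation: [-3.098, -0.517, 0.001]
force: [0.2, 0.1, 0.5]
opening: 0.0397
gripper_force: 0.0
```

Call:
{"name": "move_arm", "arguments": {"plan": [[0,0,0,0.72,-0.57,0,40],[0,0,0,0.72,-0.57,0,40],[0,0,0,0.72,-0.57,0,40],[0,0,0,0.72,-0.57,0,40],[0,0,0,0.72,-0.57,0,40],[0,0,0,0.72,-0.57,0,40],[0,0,0,0.72,-0.57,0,40],[0,0,0,0.72,-0.57,0,40],[0,0,0,0.72,-0.57,0,40],[0,0,0,0.72,-0.57,0,40]]}}

```text
t: 2.1
tool_pos: [0.443, -0.18, 0.2293]
orientation: [-3.098, -0.517, 0.001]
force: [-0.7, -0.6, 0.1]
opening: 0.0399
gripper_force: 0.0
```

Call:
{"name": "move_arm", "arguments": {"plan": [[0,0,0.57,0,0,0,40],[0,0,0.57,0,0,0,40],[0,0,0.57,0,0,0,40],[0,0,0.57,0,0,0,40],[0,0,0.57,0,0,0,40],[0,0,0.57,0,0,0,40],[0,0,0.57,0,0,0,40],[0,0,0.57,0,0,0,40],[0,0,0.57,0,0,0,40],[0,0,0,0,0,0,40]]}}

```text
t: 3.1
tool_pos: [0.4425, -0.1809, 0.2292]
orientation: [-3.124, 0.325, 0.001]
force: [0.4, 0.1, 0.3]
opening: 0.04
gripper_force: 0.0
```

Call:
{"name": "move_arm", "arguments": {"plan": [[0,0,0,0,0,0.66,40],[0,0,0,0,0,0.66,40],[0,0,0,0,0,0.66,40],[0,0,0,0,0,0.66,40],[0,0,0,0,0,0.66,40],[0,0,0,0,0,0.66,40],[0,0,0,0,0,0.66,40],[0,0,0,0,0,0.66,40],[0,0,0,0,0,0,40],[0,0,0,0,0,0,40]]}}

```text
t: 4.1
tool_pos: [0.4425, -0.1808, 0.0976]
orientation: [-3.125, 0.322, 0.001]
force: [-0.1, -0.1, 1.0]
opening: 0.0399
gripper_force: 0.0
```

Call:
{"name": "move_arm", "arguments": {"plan": [[0,0,0,0.28,0,0,40],[0,0,0,0.28,0,0,40],[0,0,0,0.28,0,0,40],[0,0,0,0.28,0,0,40],[0,0,0,0.28,0,0,40],[0,0,0,0.28,0,0,40],[0,0,0,0.28,0,0,40],[0,0,0,0.28,0,0,40],[0,0,0,0.28,0,0,40],[0,0,0,0.28,0,0,40]]}}

```text
t: 5.1
tool_pos: [0.5124, -0.1957, 0.0985]
orientation: [3.124, -0.324, 0.002]
force: [-3.3, 1.6, 9.0]
opening: 0.0402
gripper_force: 4.1
```

```bash
python3 - <<'E'
from h import *
c=snap("scene","pics/s1.png"); f=c["frame"][130:260,280:460,::-1]
cv2.imwrite("pics/s1c.png",cv2.resize(f,None,fx=4,fy=4))
E
```

```text
(no output)
```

View pics/s1c.png

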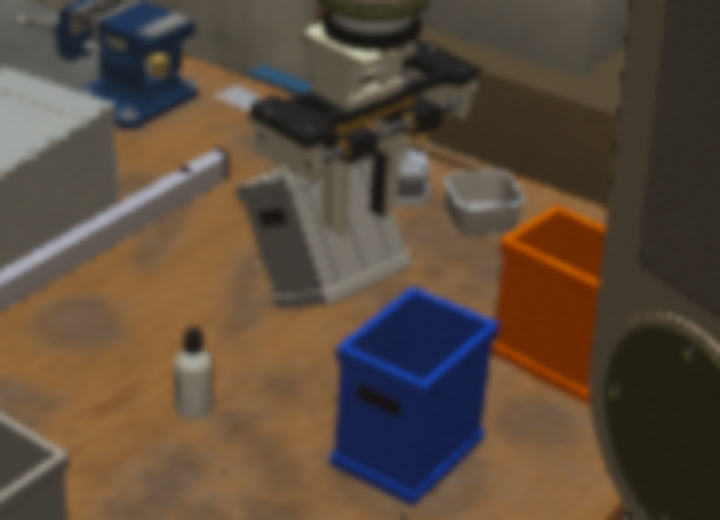

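The crop shows the right crate leaning away by about 25–30° against the fingers at (350,200). The bottle at (193,380) is untouched, so I'll keep pushing.

Call:
{"name": "move_arm", "arguments": {"plan": [[0,0,0,0.25,0,0,40],[0,0,0,0.25,0,0,40],[0,0,0,0.25,0,0,40],[0,0,0,0.2,0,0,40],[0,0,0,0,0,0,40],[0,0,0,0,0,0,40],[0,0,0,0,0,0,40],[0,0,0,0,0,0,40],[0,0,0,0,0,0,40],[0,0,0,0,0,0,40]]}}

```text
t: 6.15
tool_pos: [0.5344, -0.2002, 0.0975]
orientation: [-3.125, 0.324, 0.0]
force: [1.2, -0.3, -0.1]
opening: 0.04
gripper_force: 0.0
```

```bash
python3 - <<'E'
from h import *
c=snap("scene","pics/s2.png"); f=c["frame"][130:260,280:460,::-1]
cv2.imwrite("pics/s2c.png",cv2.resize(f,None,fx=4,fy=4))
E
```

```text
(no output)
```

View pics/s2c.png

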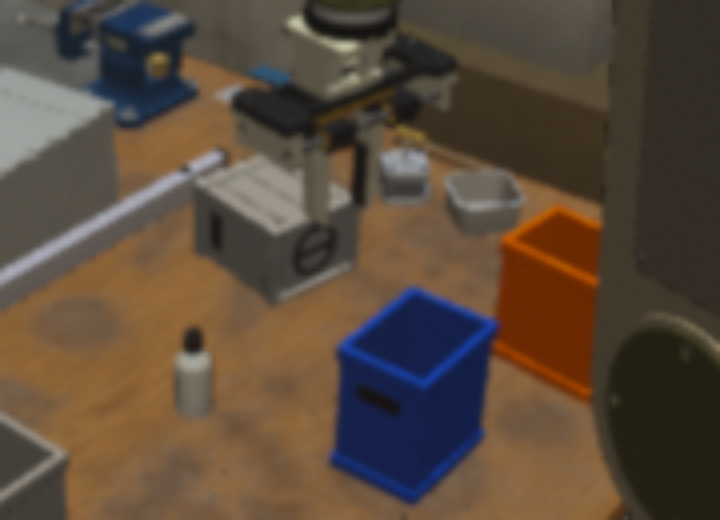

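On its back, the right crate shows the black ring with bar at (315,250), so it is crate_a. The other bystanders are unmoved. Next I retreat and go to the left crate.

Call:
{"name": "move_arm", "arguments": {"plan": [[0,0,0,-0.8,0,0,40],[0,0,0,-0.8,0,0,40],[0,0,0,-0.8,0,0,40],[0,0,0,-0.8,0,0,40],[0,0,0,-0.8,0,0,40],[0,0,-0.37,0,0,-0.7,40],[0,0,-0.37,0,0,-0.7,40],[0,0,-0.37,0,0,-0.7,40],[0,0,-0.37,0,0,-0.7,40],[0,0,-0.37,0,0,-0.7,40]]}}

```text
t: 7.2
tool_pos: [0.4366, -0.1797, 0.186]
orientation: [3.141, -0.017, 0.0]
force: [0.5, 0.9, 1.0]
opening: 0.0401
gripper_force: 0.0
```

Call:
{"name": "move_arm", "arguments": {"plan": [[0,0,0,0,-0.84,0,40],[0,0,0,0,-0.84,0,40],[0,0,0,0,-0.84,0,40],[0,0,0,0,-0.84,0,40],[0,0,0,0,-0.84,0,40],[0,0,0,0,-0.84,0,40],[0,0,0,0,-0.84,0,40],[0,0,0,0,-0.84,0,40],[0,0,0,0,-0.84,0,40],[0,0,0,0,-0.84,0,40]]}}

```text
t: 8.2
tool_pos: [0.4393, 0.0311, 0.1853]
orientation: [3.142, -0.02, 0.001]
force: [0.8, -0.7, 0.3]
opening: 0.0401
gripper_force: 0.0
```

Call:
{"name": "move_arm", "arguments": {"plan": [[0,0,0,0,-0.84,0,40],[0,0,0,0,-0.84,0,40],[0,0,0,0,-0.84,0,40],[0,0,0,0,-0.84,0,40],[0,0,0,0,-0.84,0,40],[0,0,0,0,-0.84,0,40],[0,0,0,0,-0.84,0,40],[0,0,0,0,-0.84,0,40],[0,0,0,0,-0.84,0,40],[0,0,0,0,-0.84,0,40]]}}

```text
t: 9.2
tool_pos: [0.4419, 0.2411, 0.1852]
orientation: [-3.141, 0.02, -0.0]
force: [0.2, -0.3, -0.8]
opening: 0.04
gripper_force: 0.0
```

Call:
{"name": "move_arm", "arguments": {"plan": [[0,0,0,0,0,0.6,40],[0,0,0,0,0,0.6,40],[0,0,0,0,0,0.6,40],[0,0,0,0,0,0.6,40],[0,0,0,0,0,0.6,40],[0,0,0,0,0,0.5,40],[0,0,0,0,0,0,40],[0,0,0,0.28,0,0,40],[0,0,0,0.28,0,0,40],[0,0,0,0.28,0,0,40]]}}

```text
t: 10.2
tool_pos: [0.4646, 0.2403, 0.0987]
orientation: [-3.141, 0.02, -0.003]
force: [-0.4, 0.5, 0.2]
opening: 0.0399
gripper_force: 0.0
```

Call:
{"name": "move_arm", "arguments": {"plan": [[0,0,0,0.28,0,0,40],[0,0,0,0.28,0,0,40],[0,0,0,0.28,0,0,40],[0,0,0,0.28,0,0,40],[0,0,0,0.28,0,0,40],[0,0,0,0.28,0,0,40],[0,0,0,0.28,0,0,40],[0,0,0,0.28,0,0,40],[0,0,0,0.28,0,0,40],[0,0,0,0.1,0,0,40]]}}

```text
t: 11.2
tool_pos: [0.5312, 0.2395, 0.0997]
orientation: [-3.14, 0.02, -0.007]
force: [-0.3, -0.5, -0.9]
opening: 0.0401
gripper_force: 0.0
```

Call:
{"name": "move_arm", "arguments": {"plan": [[0,0,0,0,0,0,40],[0,0,0,0,0,0,40],[0,0,0,0,0,0,40],[0,0,0,0,0,0,40],[0,0,0,0,0,0,40],[0,0,0,-0.7,0,0,40],[0,0,0,-0.7,0,0,40],[0,0,0,-0.7,0,0,40],[0,0,0,-0.7,0,0,40],[0,0,0,-0.7,0,0,40]]}}

```text
t: 12.2
tool_pos: [0.4403, 0.2402, 0.0976]
orientation: [-3.142, 0.02, -0.0]
force: [0.2, 0.3, 1.4]
opening: 0.0402
gripper_force: 0.0
```

```bash
python3 - <<'E'
from h import *
snap("scene","pics/s3.png"); c=snap("top","pics/t3.png")
W=cloud(c)
def box(n,u0,v0,u1,v1,z0,z1):
    p=W[v0:v1,u0:u1].reshape(-1,3); p=p[(p[:,2]>z0)&(p[:,2]<z1)]
    b=cv2.minAreaRect(p[:,:2].astype(np.float32)); print(n,len(p),np.round(b[0],3),np.round(b[1],3),round(b[2],1)); print('  ',cv2.boxPoints(b).round(3).tolist())
box('L',215,140,285,215,.06,.09)
box('R',350,145,412,215,.06,.09)
# rail centreline
p=W[130:152,228:418].reshape(-1,3); p=p[(p[:,2]>.022)&(p[:,2]<.036)]
for y in(.24,-.22): 
    q=p[abs(p[:,1]-y)<.06]; print(y,np.percentile(q[:,0],[5,50,95]).round(3))
print(np.polyfit(p[:,1],p[:,0],1))
E
```

```text
L 1076 [0.609 0.239] [0.101 0.113] 89.7
   [[0.5519999861717224, 0.1889999955892563], [0.6650000214576721, 0.18799999356269836], [0.6660000085830688, 0.289000004529953], [0.5529999732971191, 0.28999999165534973]]
R 1043 [ 0.61  -0.215] [0.099 0.112] 78.1
   [[0.5450000166893005, -0.25200000405311584], [0.6539999842643738, -0.2750000059604645], [0.675000011920929, -0.17800000309944153], [0.5649999976158142, -0.1550000011920929]]
0.24 [0.748 0.755 0.762]
-0.22 [0.734 0.741 0.751]
[0.02565508 0.74885692]
```

View pics/s3.png

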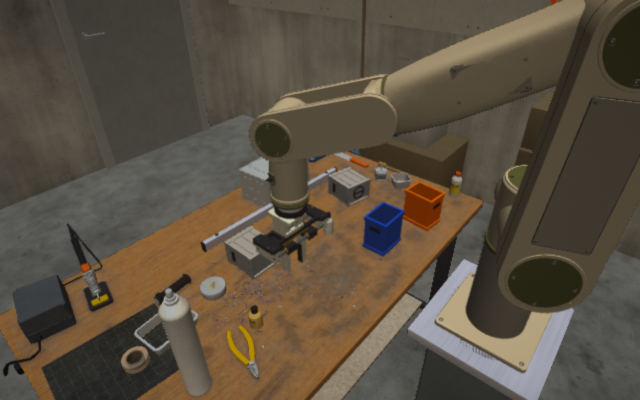

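The scene view shows both crates on their backs, the left at about (245,250) and the right at about (350,185), with all bystanders upright. Next I push crate_a with a near-square tool, so the crate straightens against the fingers.

Call:
{"name": "move_arm", "arguments": {"plan": [[0,0,0,0,0,-0.9,40],[0,0,0,0,0,-0.9,40],[0,0,0,0,0,-0.9,40],[0,0,0,0,0,-0.8,40],[0,0,0,0,0.89,0,40],[0,0,0,0,0.89,0,40],[0,0,0,0,0.89,0,40],[0,0,0,0,0.89,0,40],[0,0,0,0,0.89,0,40],[0,0,0,0,0.89,0,40]]}}

```text
t: 13.3
tool_pos: [0.44, 0.1057, 0.1855]
orientation: [3.142, -0.02, 0.001]
force: [-0.1, -0.1, 0.3]
opening: 0.04
gripper_force: 0.0
```

Call:
{"name": "move_arm", "arguments": {"plan": [[0,0,0,0,0.89,0,40],[0,0,0,0,0.89,0,40],[0,0,0,0,0.89,0,40],[0,0,0,0,0.89,0,40],[0,0,0,0,0.89,0,40],[0,0,0,0,0.89,0,40],[0,0,0,0,0.89,0,40],[0,0,0,0,0.89,0,40],[0,0,0,0,0.89,0,40],[0,0,0,0,0.89,0,40]]}}

```text
t: 14.3
tool_pos: [0.437, -0.1172, 0.1855]
orientation: [3.141, -0.02, 0.001]
force: [-0.3, 0.1, 0.2]
opening: 0.0396
gripper_force: 0.0
```

Call:
{"name": "move_arm", "arguments": {"plan": [[0,0,0,0,0.89,0,40],[0,0,0,0,0.89,0,40],[0,0,0,0,0.89,0,40],[0,0,0,0,0.89,0,40],[0,0,0,0.5,0,0,40],[0,0,0,0.5,0,0,40],[0,0,0,0.5,0,0,40],[0,0,0,0.5,0,0,40],[0,0,0,0.5,0,0,40],[0,0,0,0,0,0,40]]}}

```text
t: 15.3
tool_pos: [0.4991, -0.206, 0.1852]
orientation: [3.141, -0.019, 0.001]
force: [-0.3, -0.4, -0.7]
opening: 0.04
gripper_force: 0.0
```

Call:
{"name": "move_arm", "arguments": {"plan": [[0,0,0,0,0,0.72,40],[0,0,0,0,0,0.72,40],[0,0,0,0,0,0.72,40],[0,0,0,0,0,0.72,40],[0,0,0,0,0,0.72,40],[0,0,0,0,0,0.72,40],[0,0,0,0,0,0.72,40],[0,0,0,0,0,0.72,40],[0,0,0,0,0,0,40],[0,0,0,0,0,0,40]]}}

```text
t: 16.3
tool_pos: [0.4975, -0.2057, 0.0413]
orientation: [-3.141, 0.02, 0.001]
force: [0.6, 0.1, 0.4]
opening: 0.0401
gripper_force: 0.0
```

Call:
{"name": "move_arm", "arguments": {"plan": [[0,0,0,0.26,0,0,40],[0,0,0,0.26,0,0,40],[0,0,0,0.26,0,0,40],[0,0,0,0.26,0,0,40],[0,0,0,0.26,0,0,40],[0,0,0,0.26,0,0,40],[0,0,0,0.26,0,0,40],[0,0,0,0.26,0,0,40],[0,0,0,0.26,0,0,40],[0,0,0,0.26,0,0,40]]}}

```text
t: 17.3
tool_pos: [0.5632, -0.2064, 0.0411]
orientation: [3.142, -0.02, -0.0]
force: [-2.8, -0.5, 1.0]
opening: 0.0399
gripper_force: 1.1
```

Call:
{"name": "move_arm", "arguments": {"plan": [[0,0,0,0.2,0,0,40],[0,0,0,0.2,0,0,40],[0,0,0,0.2,0,0,40],[0,0,0,0.2,0,0,40],[0,0,0,0.2,0,0,40],[0,0,0,0.2,0,0,40],[0,0,0,0.2,0,0,40],[0,0,0,0.2,0,0,40],[0,0,0,0,0,0,40],[0,0,0,0,0,0,40]]}}

```text
t: 18.3
tool_pos: [0.6033, -0.2068, 0.0412]
orientation: [3.141, -0.02, 0.001]
force: [0.4, 0.8, 0.3]
opening: 0.0401
gripper_force: 0.0
```

```bash
cat > m.py <<'E'
from h import *
c=snap("top","pics/t_last.png"); W=cloud(c)
def box(n,u0,v0,u1,v1):
    p=W[v0:v1,u0:u1].reshape(-1,3); p=p[(p[:,2]>.06)&(p[:,2]<.09)]
    b=cv2.minAreaRect(p[:,:2].astype(np.float32)); print(n,len(p),np.round(b[1],3),round(b[2],1),cv2.boxPoints(b).round(3).tolist())
box('L',215,140,285,215); box('R',345,138,412,215)
E
python3 m.py
```

```text
L 1077 [0.102 0.112] 89.4 [[0.5519999861717224, 0.18799999356269836], [0.6639999747276306, 0.18700000643730164], [0.6650000214576721, 0.289000004529953], [0.5529999732971191, 0.28999999165534973]]
R 325 [0.108 0.1  ] 0.9 [[0.6150000095367432, -0.15600000321865082], [0.6159999966621399, -0.25600001215934753], [0.7239999771118164, -0.2540000081062317], [0.722000002861023, -0.15399999916553497]]
```

Call:
{"name": "move_arm", "arguments": {"plan": [[0,0,0,0.08,0,0,40],[0,0,0,0.08,0,0,40],[0,0,0,0.08,0,0,40],[0,0,0,0.08,0,0,40],[0,0,0,0.06,0,0,40],[0,0,0,0,0,0,40],[0,0,0,0,0,0,40],[0,0,0,0,0,0,40],[0,0,0,0,0,0,40],[0,0,0,0,0,0,40]]}}

```text
t: 19.35
tool_pos: [0.6125, -0.207, 0.0412]
orientation: [3.141, -0.02, 0.0]
force: [-0.2, -0.0, 0.1]
opening: 0.04
gripper_force: 0.0
```

Call:
{"name": "move_arm", "arguments": {"plan": [[0,0,0,0.04,0,0,40],[0,0,0,0.04,0,0,40],[0,0,0,0.04,0,0,40],[0,0,0,0,0,0,40],[0,0,0,0,0,0,40],[0,0,0,0,0,0,40],[0,0,0,0,0,0,40],[0,0,0,0,0,0,40],[0,0,0,0,0,0,40],[0,0,0,0,0,0,40]]}}

```text
t: 20.35
tool_pos: [0.6129, -0.2069, 0.0412]
orientation: [-3.141, 0.02, 0.008]
force: [-15.6, 0.7, 11.5]
opening: 0.0397
gripper_force: 7.6
```

Force has risen to 15.6 N, so the crate is against the rail. I'll back off and check.

Call:
{"name": "move_arm", "arguments": {"plan": [[0,0,0,-0.2,0,0,40],[0,0,0,-0.4,0,0,40],[0,0,0,-0.7,0,0,40],[0,0,0,-0.7,0,0,40],[0,0,0,-0.7,0,0,40],[0,0,0,-0.7,0,0,40],[0,0,0,0,0,-0.9,40],[0,0,0,0,0,-0.9,40],[0,0,0,0,0,-0.9,40],[0,0,0,0,0,-0.9,40]]}}

```text
t: 21.35
tool_pos: [0.5299, -0.2058, 0.132]
orientation: [3.141, -0.02, 0.001]
force: [0.5, -0.6, 0.0]
opening: 0.0402
gripper_force: 0.0
```

Call:
{"name": "move_arm", "arguments": {"plan": [[0,0,0,-0.4,0,-0.8,40],[0,0,0,-0.8,0,-0.5,40],[0,0,0,-0.8,0,0,40],[0,0,0,-0.8,0,0,40],[0,0,0,-0.8,0,0,40],[0,0,0,0,0,0,40],[0,0,0,0,0,0,40],[0,0,0,0,0,0,40],[0,0,0,0,0,0,40],[0,0,0,0,0,0,40]]}}

```text
t: 22.35
tool_pos: [0.4408, -0.2047, 0.1635]
orientation: [-3.141, 0.019, 0.0]
force: [-0.2, -0.1, 0.7]
opening: 0.0403
gripper_force: 0.0
```

```bash
python3 m.py; python3 -c "
from h import *
f=cv2.imread('pics/t_last.png')[120:240,190:460]; cv2.imwrite('pics/t4c.png',cv2.resize(f,None,fx=2.9,fy=2.9,interpolation=2))"
```

```text
L 1074 [0.101 0.112] 89.0 [[0.5519999861717224, 0.1889999955892563], [0.6639999747276306, 0.18700000643730164], [0.6660000085830688, 0.2879999876022339], [0.5540000200271606, 0.28999999165534973]]
R 1050 [0.101 0.112] 90.0 [[0.621999979019165, -0.2540000081062317], [0.7329999804496765, -0.2540000081062317], [0.7329999804496765, -0.15299999713897705], [0.621999979019165, -0.15299999713897705]]
```

View pics/t4c.png

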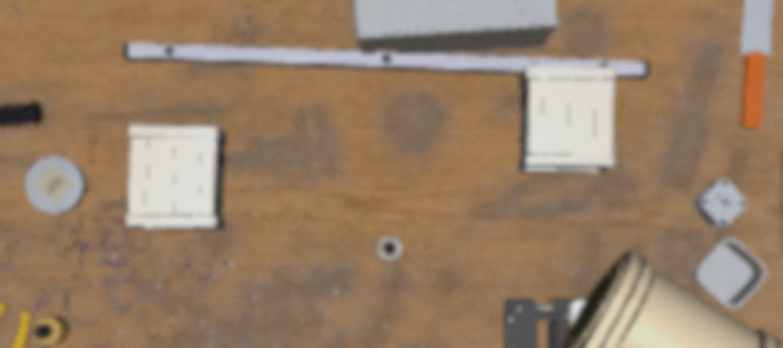

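The picture shows the stamped crate flush against the rail at (570,70), and the other lying well short of it at (175,175). The tin, bottles, motor and cup are in place and the gripper is clear.

```bash
python3 -c "
from plant import close_job
print(close_job())"
```

```text
the job is handed in; nothing more can be done
None
```

I tipped both crates on to their backs, pushed the stamped one (the right-hand crate) mouth-first up to the rail, left the other about 80 mm short with no bystander visibly moved, and handed the job in; no verdict was returned.

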